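# Nest the third mounting channel into the storage tray

## Task

Put the third full-length aluminium channel away in the tray: take the long channel that lies legs-down on the table and nest it, still legs-down, over the two legs-up channels in the tray, one of its legs down in each of their troughs. It should sit fully down and level, centred over the gap between the two and in line with them, with the ends about even; the two stay lying in the tray.

Things in the scene. Friction and masses are not known exactly. Their poses are not given: they have to be found in the camera images.
- channel_mid (a point): Centre (half-way up) of the loose aluminium U-channel to put away: 100 mm long (x), 60 wide (y), 38 high (z up), wall 4, two holes in its web, about 130 g. It lies legs-down on the table: web on top, leg tips 19 mm below this point. Not meant: a channel of the same section only 50 mm long (one hole), and an L-shaped angle section 100 mm long, both lying near.
- left_mid (a point): Centre (half-way up) of one of two identical 100 x 60 x 38 mm channels that lie loose and legs-up in the tray, side by side, 12 mm apart, lengthwise along the tray's x; this one on the tray's +y side. z up: its web (4 mm) is at the bottom; its trough, 52 mm wide, is open at the top and at its ends.
- right_mid (a point): The same point of the other legs-up channel, on the tray's -y side.
- tray_mid (a point): Centre of the inner floor (4 mm above the table) of the fixed grey tray, 118 (x) by 156 mm (y); sides 27 mm high, ends open, 12 mm rib between its two channels. x runs along the channels, z up; the gap between them is over this point. A third channel nested rests its leg tips on their webs, its centre 23 mm above this point; outside each of its legs 32 mm of trough stay free.

How it is judged:
At the end, for the whole second after the job is handed in: The long channel lies legs-down, level and in line with the tray (10 degrees), centre 19 to 28 mm above the tray floor, within 15 mm across and 20 mm along of its middle; the two legs-up channels lie flat in the tray (centre under 25 mm high, within 50 mm of its middle, tilt under 10 degrees) (z of channel_mid in the frame of tray_mid between 0.019 and 0.028 m and y of channel_mid in the frame of tray_mid between -0.015 and 0.015 m and x of channel_mid in the frame of tray_mid between -0.02 and 0.02 m and angle between each of channel_mid, left_mid, right_mid's own z axis and vertical below 0.17 rad and angle between the x axis of channel_mid and the x axis of tray_mid, either way round below 0.18 rad and z of each of left_mid, right_mid in the frame of tray_mid below 0.025 m and horizontal distance between each of left_mid, right_mid and tray_mid below 0.05 m); the robot touches nothing.
It also fails if it takes over 40 s, if anything falls off the work surface, if the arm or the gripper's body presses on something with over 40 N, if the wrist force passes 120 N, or if a joint passes its speed limit or range.

## Robot

A 7-joint arm with a two-finger parallel gripper is mounted at the origin on a cart in front of the work surface, level with it; the furniture and walls round the work are solid. World frame = base frame: x ahead of the robot, y to its left, z up, the work surface at z = 0. Lengths are in m, angles in rad, forces in N, time in s.
With the tool pointing down it reaches from about 0.4 to 0.85 m from the base axis. Payload 10.4 kg.
Tool frame: the origin (TCP) lies midway between the tips of the shut fingers; the grasp point (between the pads) lies 19 mm behind it (manip.tcp_to_grasp is the distance from the TCP to the grasp point, in m); x points along the fingers, y is the direction in which the jaws open and shut, and the axes are right-handed (so a half turn about x gives the same grasp; the last joint's range is limited). The gripper opens to 85 mm and grips with 20 to 120 N. Pads are 22 mm wide; open, the fingers measure 114 mm over their backs; the gripper's body (76 mm by 85 mm) begins 54 mm behind the grasp point. The pads swing forward as they close: fully open they stand 13 mm farther back than shut.
Start: joints at [-1.355, 0.332, -0.065, 1.46, 0.022, 1.35, -0.088], TCP at [0.148, 0.607, 0.231] pointing down, gripper open.
Joint ranges: [-2.6, 2.6], [-0.5, 2.12], [-1.47, 1.34], [0.16, 2.42], [-1.27, 4.41], [0.06, 2.06], [-2.6, 2.6]. Speed limits (rad/s): [2.22, 2.22, 2.79, 2.79, 3.14, 3.14, 3.14].

## Interface

Orientations are given as a unit quaternion [x, y, z, w].
In Python, from workcell import monitor, viewer, manip gives the robot as it stands. The module is installed in compiled form; this text tells all that it offers.
- The arm moves only by the tool send_rows, never from a script. Its arguments are lists of equal length, an entry for each row: "grip": the closure in counts, from 0 (fully open) to 255 (shut); "offset": the shift along the tool's x, y, z in mm, a list of three; "twist": the turn about the tool's x in degrees. In form: {"grip": [grip, ...], "offset": [[tx, ty, tz], ...], "twist": [twist, ...]}. A call has exactly 5 rows; each row is the pose to reach, as a shift and turn from the pose commanded when the call began, along the tool's axes at that moment; what a row does not reach only later rows make up. A row lasts 1/12 s, in which the tool goes at most 41.7 mm and 7.16 degrees, less where a joint would pass 70% of its speed; a pose out of reach is approached as far as the arm can. A call with a gripper value outside its range is refused whole. The fingers move at their own pace and stop on an object; "newtons" is the grip in N (left out, the last holds). Time passes only in rows, so rows that repeat a pose let the fingers close, or fill a call up. It gives the time, the measured TCP pose, the force and the opening at its end, in the units of the state.
- monitor.get_obs(): the state, without advancing time (a new reading comes with each control period).
- viewer.camera(name): name is "side" or "top"; returns (picture, depth): 400x640x3 uint8, blue, green, red; 400x640 float32, m along the optical axis (not along the pixel's ray), 0 where there is no reading.
- viewer.camera_model(name): a dict with "camera_matrix" (3x3 intrinsics, pixels), "distortion" ([k1, k2, p1, p2, k3] as OpenCV has them; the pictures are not rectified), "R" (3x3) and "t" (3): a world point X has camera coordinates R X + t. Camera axes: x right, y down, z forward; pixel columns grow to the right and rows downward; lengths in m; the calibration is good to about 2 mm. A picture is of the moment at which its call begins. camera_model takes no time and is no camera call.
- manip.hand_in(): hands the job in, once; it reports no verdict.
Trained networks look in the newest picture that a camera, given by its name, has taken for a name from the list of things; names that differ only in an ending like _2 or _b are one class to them, and where a whole thing is asked for, a point or a joint stands for the part that bears it (a point fixed in the world has none). Each returns a list of dicts, best first, with "score" (0 to 1); they miss things now and then, are a little off and sometimes report something else, mostly with a low value. They report only what shows in the picture. A call takes as long as a camera call.
- viewer.recognise(target, camera): "box" ([left, top, width, height] in pixels, round what is visible of it).
- viewer.regions_of(target, camera): "region" (400x640 bool, what is visible of it) and "box" ([left, top, width, height] in pixels, round what is visible of it).
- viewer.spot_point(target, camera): "position" ([column, row] in pixels: a listed point, or the origin of a listed thing).
The state is a dict: "clock": time; "joint_pos": joint angles; "joint_velocities": joint speeds; "tau": joint torques, N m; "position": TCP position; "ee_rot": TCP orientation; "ft_force": force on the tool from outside, world axes, zero at the start; "torque": the same for the moment, N m; "grip_width": opening from 0.0 (shut) to 1.0 (fully open).
Only numpy, scipy, OpenCV 4.12 (cv2) and the standard library are available. Lean on these libraries where they do the work, as an engineer would, in place of code of your own. Each camera call takes 0.05 s, during which the arm holds its last target.

## Working session

There is one attempt and no reset: what is moved stays moved. The work goes in short steps, Python scripts to look and compute and a tool call to move; the robot and the scene stay as the last step left them, time stands still between calls to the robot, and variables do not carry over. Pictures are saved under pics/ and viewed, and the job is handed in when it is done.

Besides the shell and the picture viewer there is one more tool, called after ">>>" in YAML: its name, and indented under it one key for each argument. send_rows: Moves the arm, as the interface text tells. Its arguments: {"type":"object","properties":{"grip":{"type":"array","items":{"type":"number"}},"offset":{"type":"array","items":{"type":"array","items":{"type":"number"}}},"twist":{"type":"array","items":{"type":"number"}},"newtons":{"type":"number"}},"required":["grip","offset","twist"]}

```bash
mkdir -p pics; ls
cat > h.py <<'E'
import numpy as np, cv2
from workcell import monitor, viewer, manip
def model(n):
    m=viewer.camera_model(n); return np.array(m["camera_matrix"],float),np.array(m["distortion"],float),np.array(m["R"],float),np.array(m["t"],float).ravel()
def proj(n,X):
    K,d,R,t=model(n); return cv2.projectPoints(np.array(X,float).reshape(-1,1,3),cv2.Rodrigues(R)[0],t,K,d)[0].reshape(-1,2)
def unproj(n,px,z):
    K,d,R,t=model(n); p=cv2.undistortPoints(np.array(px,float).reshape(-1,1,2),K,d).reshape(-1,2)
    z=np.ravel(z); C=np.c_[p*z[:,None],z]; return (C-t)@R
def cloud(n,dep):
    v,u=np.nonzero(dep>0); return unproj(n,np.c_[u,v].astype(float),dep[v,u]),u,v
E
python3 - <<'E'
from h import *
o=monitor.get_obs(); print(o)
for n in("top","side"):
    im,d=viewer.camera(n); cv2.imwrite(f"pics/{n}0.png",im); np.save(f"{n}0.npy",d)
    K,dd,R,t=model(n); print(n,K,dd,R,t,-R.T@t)
    for k in("channel_mid","left_mid","right_mid","tray_mid"):
        print(k,[(np.round(r["position"],1),round(r["score"],2)) for r in viewer.spot_point(k,n)[:4]])
E
```

```text
pics
{'clock': 0.0, 'joint_pos': array([-1.35462164,  0.33289436, -0.06468046,  1.46097554,  0.02160196,
        1.34991022, -0.08848514]), 'joint_velocities': array([-0.00087325,  0.00111909,  0.00153176, -0.0007921 , -0.00043689,
       -0.00027896,  0.00052944]), 'tau': array([ 1.21777048e-03, -6.25444651e+01,  4.99159028e-02, -3.91599941e+01,
        1.62497163e-02,  9.80286801e-03,  1.94066860e-05]), 'position': array([0.1477453 , 0.60687945, 0.23048551]), 'ee_rot': array([ 0.08368633,  0.7021091 , -0.08473901,  0.70203896]), 'ft_force': array([-0.45759884, -0.91642372, -0.54263184]), 'torque': array([ 0.00539949, -0.01658556,  0.02964805]), 'grip_width': 1.0026296638186623}
top [[378.46298123   0.         316.64382193]
 [  0.         378.46298123 204.10232473]
 [  0.           0.           1.        ]] [-0.08441892  0.          0.          0.          0.        ] [[ 0.02730337 -0.99959322  0.00824125]
 [-0.9983465  -0.02768465 -0.05037686]
 [ 0.05058452 -0.00685217 -0.99869628]] [0.0132918 0.5285153 0.8725014] [0.48314342 0.03389669 0.8978793 ]
channel_mid [(array([258.2, 153.9]), 0.77)]
left_mid [(array([344.4, 213.3]), 0.73)]
right_mid [(array([375.8, 216.8]), 0.97)]
tray_mid []
side [[406.50862678   0.         325.38781074]
 [  0.         406.50862678 206.37878226]
 [  0.           0.           1.        ]] [-0.0302213  0.         0.         0.         0.       ] [[-0.85932919 -0.51138647 -0.00610034]
 [-0.32040921  0.54763315 -0.77293976]
 [ 0.39861169 -0.6622551  -0.63445009]] [0.48406701 0.19375273 0.70651627] [0.19642743 0.6093339  0.60096147]
channel_mid [(array([257.1, 238. ]), 0.95)]
left_mid [(array([358.3, 202.5]), 0.61)]
right_mid []
tray_mid []
```

View pics/top0.png

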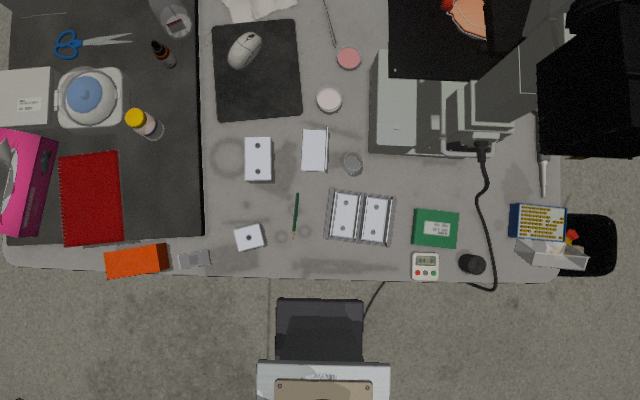

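View pics/side0.png

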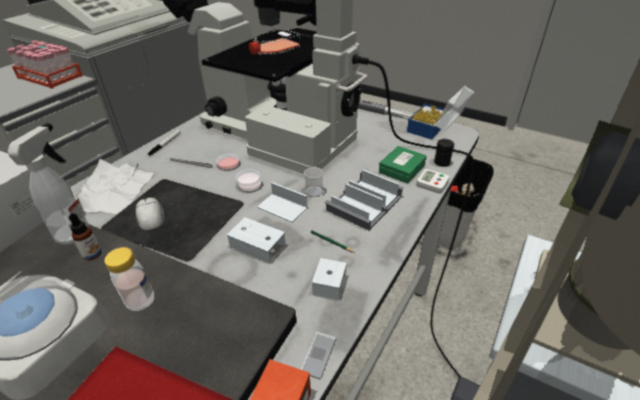

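```bash
cat > meas.py <<'E'
from h import *
def rect(P):
    (c,s,a)=cv2.minAreaRect((P[:,:2]*1000).astype(np.float32)); return np.round(c,1),np.round(s,1),round(a,1)
def ana(tag,boxes):
    for n in("top","side"):
        d=np.load(f"{n}{tag}.npy"); P,u,v=cloud(n,d)
        for nm,(x0,x1,y0,y1),zs in boxes:
            m=(P[:,0]>x0)&(P[:,0]<x1)&(P[:,1]>y0)&(P[:,1]<y1)
            for z0,z1 in zs:
                q=P[m&(P[:,2]>z0)&(P[:,2]<z1)]
                if len(q)>20: print(n,nm,(z0,z1),len(q),"zmed %.4f"%np.median(q[:,2]),rect(q))
E
python3 - <<'E'
from meas import *
d={n:np.load(n+"0.npy") for n in("top","side")}
pts={}
for n,px in (("top",[(258,154),(344,213),(376,217),(361,218)]),("side",[(257,238),(358,202.5)])):
    for p in px:
        z=d[n][int(round(p[1])),int(round(p[0]))]; print(n,p,z,unproj(n,[p],[z])[0].round(4))
# two-view triangulation of the network's points
def tri(a,b):
    rows=[]
    Ps=[];q=[]
    for n,p in(("top",a),("side",b)):
        K,dd,R,t=model(n); Ps.append(np.c_[R,t]); q.append(cv2.undistortPoints(np.array([[p]],float),K,dd).reshape(2,1))
    X=cv2.triangulatePoints(*Ps,*q); return (X[:3]/X[3]).ravel().round(4)
print("tri channel",tri((258.2,153.9),(257.1,238)),"left",tri((344.4,213.3),(358.3,202.5)))
ana("0",[("chan",(.5,.72,.1,.27),[(-.01,.01),(.028,.05)]),("tray",(.38,.56,-.2,.04),[(-.01,.003),(.004,.013),(.018,.032),(.036,.05)])])
for n in d:
    for k in("channel_mid","left_mid","right_mid"):
        viewer.camera(n)if k=="channel_mid" else 0
        for r in viewer.regions_of(k,n)[:3]:
            m=r["region"]&(d[n]>0); v,u=np.nonzero(m); P=unproj(n,np.c_[u,v],d[n][v,u]); print(n,k,round(r["score"],2),r["box"],rect(P),np.percentile(P[:,2],[5,50,95]).round(4))
E
```

```text
top (258, 154) 0.8638908 [0.6378 0.1654 0.0398]
top (344, 213) 0.8913511 [ 0.5091 -0.0372  0.0072]
top (376, 217) 0.8899516 [ 0.5016 -0.1129  0.0087]
top (361, 218) 0.8957208 [ 0.4984 -0.0782  0.0025]
side (257, 238) 0.81230915 [0.6175 0.176  0.0375]
side (358, 202.5) 0.9463202 [ 0.5113 -0.0611  0.0071]
tri channel [0.6362 0.1647 0.0205] left [ 0.5042 -0.0384  0.026 ]
top chan (-0.01, 0.01) 5262 zmed -0.0001 (array([610., 185.]), array([219.9, 169.9]), 0.0)
top chan (0.028, 0.05) 1130 zmed 0.0378 (array([628.1, 167.6]), array([101.2,  60.9]), 3.0)
top tray (-0.01, 0.003) 4196 zmed 0.0001 (array([470., -80.]), array([239.9, 179.9]), 90.0)
top tray (0.004, 0.013) 2116 zmed 0.0078 (array([470.6, -84.4]), array([231.5, 177.3]), 89.5)
top tray (0.018, 0.032) 581 zmed 0.0267 (array([473.5, -99.4]), array([215. , 161.3]), 84.3)
top tray (0.036, 0.05) 358 zmed 0.0415 (array([ 496.9, -105.1]), array([198.3,  98.6]), 84.5)
side chan (-0.01, 0.01) 5028 zmed 0.0002 (array([610., 185.]), array([169.9, 219.9]), 90.0)
side chan (0.028, 0.05) 1157 zmed 0.0381 (array([628.8, 167.7]), array([102.5,  6
[... 668 characters left out ...]
33.0, 50.8] (array([628.1, 167.5]), array([101.1,  61. ]), 2.9) [0.0251 0.0377 0.0402]
top right_mid 0.74 [360.6, 196.9, 29.1, 43.4] (array([ 496.1, -108.9]), array([ 67.5, 103.2]), 80.5) [0.0051 0.0087 0.0422]
top right_mid 0.42 [242.4, 133.2, 32.6, 50.0] (array([628.1, 167.5]), array([101.1,  61. ]), 2.9) [0.0288 0.0377 0.0403]
side channel_mid 0.64 [225.7, 216.3, 62.0, 50.2] (array([633.5, 167.6]), array([112.6,  64.5]), 1.3) [0.0052 0.0375 0.0397]
side left_mid 0.88 [329.7, 184.4, 51.5, 35.0] (array([503.8, -36.3]), array([62.7, 99.7]), 84.5) [0.0075 0.027  0.0421]
side right_mid 0.73 [347.3, 169.0, 53.6, 39.7] (array([ 498.3, -115.7]), array([114.6, 135.3]), 16.9) [0.0073 0.0269 0.0426]
```

Run:
```python
from meas import *
from scipy.spatial.transform import Rotation as Ro
for n in("top","side"):
    d=np.load(n+"0.npy"); P,u,v=cloud(n,d)
    c0=np.array([.5,-.074])
    for a in(-5,-5.5,-6,-6.5):
        r=np.deg2rad(a); e=np.array([np.cos(r),np.sin(r)]); f=np.array([-np.sin(r),np.cos(r)])
        x=(P[:,:2]-c0)@e; y=(P[:,:2]-c0)@f; z=P[:,2]
        m=(abs(x)<.065)&(abs(y)<.072)
        h=m&(z>.034)&(z<.05)
        print(n,a,"leg tops x",np.percentile(x[h],[1,99]).round(4),"y clusters",[ (np.median(y[h&(y>l)&(y<k)]).round(4),y[h&(y>l)&(y<k)].std().round(4)) for l,k in((-.075,-.05),(-.02,0),(0,.02),(.05,.075))])
        w=m&(z>.005)&(z<.012)
        print("   web z",np.median(z[w]).round(4),"x",np.percentile(x[w],[1,99]).round(4),"y",np.percentile(y[w&(y<0)],[2,98]).round(4),np.percentile(y[w&(y>0)],[2,98]).round(4))
R=Ro.from_quat(monitor.get_obs()["ee_rot"]).as_matrix(); print(R.round(3)); print(monitor.get_obs()["clock"], manip.tcp_to_grasp)
# crop picture of tray w/ overlay
im,_=viewer.camera("top"); 
r=np.deg2rad(-6)
Rz=np.array([[np.cos(r),-np.sin(r)],[np.sin(r),np.cos(r)]])
for yy in(36,-36):
  c=np.array([[50,30],[50,-30],[-50,-30],[-50,30]])/1000+[0,yy/1000]
  q=proj("top",np.c_[c@Rz.T+[.5,-.074],[.042]*4]); print(q.round(1).tolist())
  big=cv2.resize(im,None,fx=1,fy=1)
crop=cv2.resize(im[120:260,220:420],None,fx=4,fy=4,interpolation=cv2.INTER_CUBIC)
for yy in(36,-36):
  c=np.array([[50,30],[50,-30],[-50,-30],[-50,30]])/1000+[0,yy/1000]
  q=(proj("top",np.c_[c@Rz.T+[.5,-.074],[.042]*4])-[220,120]+.5)*4
  cv2.polylines(crop,[q.astype(np.int32)],True,(0,0,255),1)
cv2.imwrite("pics/crop1.png",crop)
```

```text
top -5 leg tops x [-0.0488  0.0482] y clusters [(np.float64(-0.0623), np.float64(0.0015)), (np.float64(-0.0062), np.float64(0.0014)), (np.float64(0.0098), np.float64(0.0014)), (np.float64(0.0656), np.float64(0.0013))]
   web z 0.0079 x [-0.0581  0.0573] y [-0.0616 -0.0051] [0.0113 0.0622]
top -5.5 leg tops x [-0.0491  0.0478] y clusters [(np.float64(-0.0623), np.float64(0.0014)), (np.float64(-0.0062), np.float64(0.0013)), (np.float64(0.0097), np.float64(0.0013)), (np.float64(0.0657), np.float64(0.0013))]
   web z 0.0079 x [-0.0581  0.0572] y [-0.0614 -0.0052] [0.0113 0.062 ]
top -6 leg tops x [-0.0491  0.0479] y clusters [(np.float64(-0.0622), np.float64(0.0014)), (np.float64(-0.0061), np.float64(0.0013)), (np.float64(0.0098), np.float64(0.0013)), (np.float64(0.0656), np.float64(0.0012))]
   web z 0.0079 x [-0.0581  0.0572] y [-0.0613 -0.0049] [0.0112 0.0618]
top -6.5 leg tops x [-0.0491  0.0479] y clusters [(np.float64(-0.0622), np.float64(0.0014)), (np.float64(-0.0062), np.float64(0.0013)), (np.float64(0.0098), np.float64(0.0013)), (np.float64(0.0656), np.float64(0.0012))]
   web z
[... 745 characters left out ...]
loat64(-0.0055), np.float64(0.0015)), (np.float64(0.0105), np.float64(0.0014)), (np.float64(0.0664), np.float64(0.0015))]
   web z 0.0084 x [-0.0584  0.0577] y [-0.0674 -0.0127] [0.0048 0.0618]
side -6.5 leg tops x [-0.0488  0.0488] y clusters [(np.float64(-0.0615), np.float64(0.0016)), (np.float64(-0.0056), np.float64(0.0015)), (np.float64(0.0105), np.float64(0.0015)), (np.float64(0.0663), np.float64(0.0015))]
   web z 0.0084 x [-0.0586  0.0581] y [-0.0676 -0.0132] [0.0044 0.0621]
[[ 0.     0.237  0.972]
 [ 0.     0.972 -0.237]
 [-1.     0.    -0.   ]]
0.9 0.0187
[[335.3, 191.4], [361.5, 194.9], [355.9, 238.6], [329.6, 235.1]]
[[366.7, 195.6], [392.7, 199.0], [387.3, 242.7], [361.2, 239.3]]
```

View pics/crop1.png

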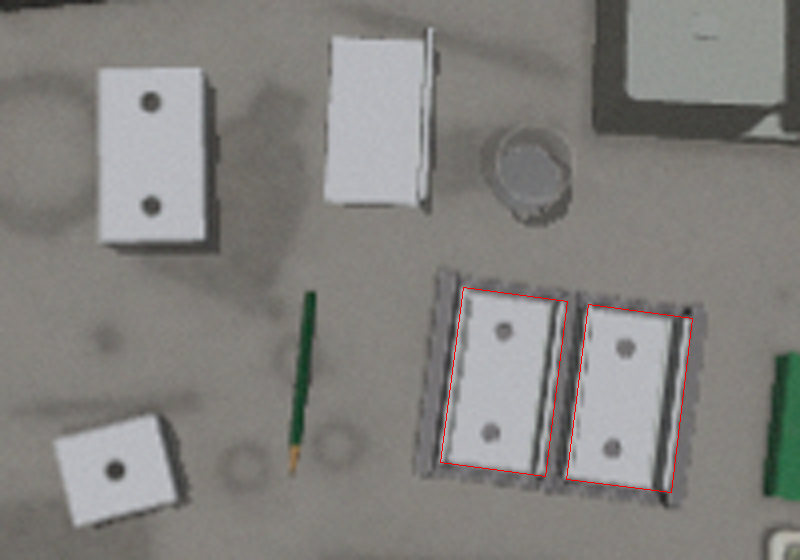

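```bash
cat > plan.py <<'E'
from h import *
from scipy.spatial.transform import Rotation as Ro
def plan(target=None,yaw=None):
    o=monitor.get_obs(); R=Ro.from_quat(o["ee_rot"]).as_matrix(); p=o["position"]
    y=np.rad2deg(np.arctan2(R[1,1],R[0,1]))
    print("t %.2f"%o["clock"],"pos",p.round(4),"jawyaw %.2f"%y,"tilt",R[:,0].round(3),"F",o["ft_force"].round(1),"w %.3f"%o["grip_width"],"q7 %.2f"%o["joint_pos"][6])
    if target is not None:
        d=R.T@(np.array(target)-p); print("offset mm",(d*1000).round(1),"calls",np.linalg.norm(d)/.2085,"twist",None if yaw is None else round(y-yaw,2))
E
python3 - <<'E'
from plan import *
P,u,v=cloud("top",np.load("top0.npy"))
a=np.array([.148,.607]);b=np.array([.628,.168])
def mx(a,b,w=.12):
    e=(b-a)/np.linalg.norm(b-a); s=(P[:,:2]-a)@e; q=(P[:,:2]-a)@[-e[1],e[0]]
    m=(s>-.05)&(s<np.linalg.norm(b-a)+.05)&(abs(q)<w); print(np.percentile(P[m,2],[50,99,100]))
mx(a,b); mx(b,np.array([.5,-.072]),.12)
plan([.628,.1676,.2],93)
E
```

```text
[0.00142223 0.06340525 0.25415121]
[0.00108353 0.04279756 0.06090797]
t 0.95 pos [0.1478 0.6073 0.2314] jawyaw 76.32 tilt [ 0.  0. -1.] F [-0.4 -0.4  0.2] w 1.001 q7 -0.09
offset mm [  31.3 -313.6  570.6] calls 3.126278114386824 twist -16.68
```

>>> send_rows:
  grip: [0,0,0,0,0]
  offset:
    - [0,-20,36]
    - [0,-40,72]
    - [0,-60,108]
    - [0,-80,144]
    - [0,-100,180]
  twist: [0,0,0,0,0]
  newtons: 40

```text
clock: 1.37
position: [0.3002, 0.466, 0.2315]
ee_rot: [0.084, 0.702, -0.084, 0.702]
ft_force: [0.6, 0.1, -0.3]
grip_width: 0.997
```

>>> send_rows:
  grip: [0,0,0,0,0]
  offset:
    - [0,-20,36]
    - [0,-40,72]
    - [0,-60,108]
    - [0,-80,144]
    - [0,-100,180]
  twist: [0,0,0,0,0]

```text
clock: 1.78
position: [0.4515, 0.3262, 0.2317]
ee_rot: [0.084, 0.702, -0.084, 0.702]
ft_force: [0.5, 0.9, 0.1]
grip_width: 0.999
```

>>> send_rows:
  grip: [0,0,0,0,0]
  offset:
    - [0,-20,36]
    - [0,-40,72]
    - [0,-60,108]
    - [0,-80,144]
    - [0,-100,180]
  twist: [-4,-8,-12,-16,-16.7]

```text
clock: 2.2
position: [0.6028, 0.1866, 0.2315]
ee_rot: [-0.02, 0.707, 0.02, 0.707]
ft_force: [1.1, 0.5, -0.9]
grip_width: 1.0
```

```bash
python3 -c "
from plan import *
plan([.628,.1676,.1],93)"
```

```text
t 2.20 pos [0.6028 0.1866 0.2315] jawyaw 93.29 tilt [ 0.  0. -1.] F [ 1.1  0.5 -0.9] w 1.000 q7 1.33
offset mm [131.5 -20.4  24. ] calls 0.6487627400393251 twist 0.29
```

>>> send_rows:
  grip: [0,0,0,0,0]
  offset:
    - [20,-12,14]
    - [55,-20,24]
    - [90,-20,24]
    - [125,-20,24]
    - [150,-20,24]
  twist: [0.3,0.3,0.3,0.3,0.3]

```text
clock: 2.62
position: [0.6254, 0.1687, 0.078]
ee_rot: [-0.017, 0.708, 0.016, 0.706]
ft_force: [0.2, 0.5, 0.6]
grip_width: 1.001
```

```bash
python3 -c "
from plan import *
plan([.628,.1676,.002],93)
im,d=viewer.camera('side'); cv2.imwrite('pics/s1.png',im[130:330,130:430].repeat(2,0).repeat(2,1))
plan([.628,.1676,.002],93)"
```

```text
t 2.62 pos [0.6254 0.1687 0.078 ] jawyaw 92.69 tilt [-0.003 -0.001 -1.   ] F [0.2 0.5 0.6] w 1.001 q7 1.39
offset mm [75.9 -1.2  2.7] calls 0.36453155539617327 twist -0.31
t 2.67 pos [0.623  0.1684 0.0734] jawyaw 92.72 tilt [-0.009 -0.003 -1.   ] F [-3.  -1.1 -5. ] w 1.002 q7 1.39
offset mm [71.3 -0.8  5.6] calls 0.34323873680502237 twist -0.28
```

View pics/s1.png

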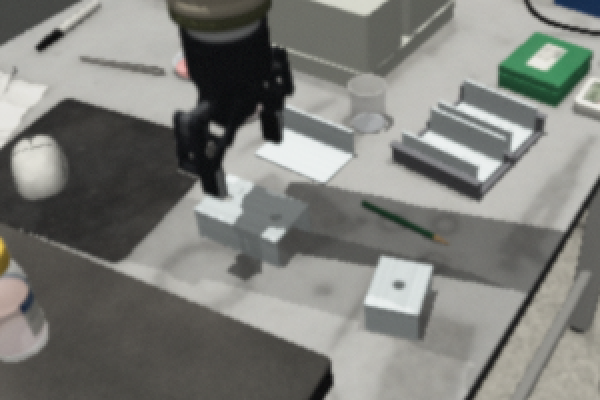

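>>> send_rows:
  grip: [0,0,0,0,0]
  offset:
    - [0,0,0]
    - [0,0,0]
    - [0,0,0]
    - [0,0,0]
    - [0,0,0]
  twist: [0,0,0,0,0]

```text
clock: 3.08
position: [0.6275, 0.1697, 0.0832]
ee_rot: [-0.016, 0.706, 0.017, 0.708]
ft_force: [0.4, -0.1, -0.6]
grip_width: 1.001
```

```bash
python3 -c "
from plan import *
plan([.628,.1676,.002],93)
o=monitor.get_obs(); print(o['joint_pos'].round(3),o['tau'].round(2))
print((proj('side',[o['position'],[.628,.1676,.038]])-[130,130])*2)"
```

```text
t 3.08 pos [0.6275 0.1697 0.0832] jawyaw 92.72 tilt [ 0.003  0.001 -1.   ] F [ 0.4 -0.1 -0.6] w 1.001 q7 1.39
offset mm [81.2 -2.2  0.2] calls 0.3895005926016998 twist -0.28
[-0.544  0.505  0.279  1.57  -0.151  1.085  1.39 ] [ 1.000e-02 -6.758e+01  6.630e+00 -3.524e+01  2.000e-02  0.000e+00
 -0.000e+00]
[[244.59526355 174.64205036]
 [250.8907547  207.06548293]]
```

>>> send_rows:
  grip: [0,0,0,0,0]
  offset:
    - [12,-1,0]
    - [26,-2,0]
    - [39,-2,0]
    - [50,-2,0]
    - [55,-2,0]
  twist: [-0.3,-0.3,-0.3,-0.3,-0.3]

```text
clock: 3.5
position: [0.6251, 0.1669, 0.0232]
ee_rot: [-0.019, 0.708, 0.018, 0.706]
ft_force: [0.1, 0.4, -0.4]
grip_width: 1.0
```

>>> send_rows:
  grip: [0,0,0,0,0]
  offset:
    - [6,0,0]
    - [12,0,0]
    - [18,0,0]
    - [22,0,0]
    - [24,0,0]
  twist: [0,0,0,0,0]

```text
clock: 3.92
position: [0.6265, 0.1674, 0.0017]
ee_rot: [-0.019, 0.707, 0.019, 0.707]
ft_force: [0.6, 0.4, -0.1]
grip_width: 1.004
```

>>> send_rows:
  grip: [0,0,0,0,0]
  offset:
    - [0,0,0]
    - [0,0,0]
    - [0,0,0]
    - [0,0,0]
    - [0,0,0]
  twist: [0,0,0,0,0]

```text
clock: 4.33
position: [0.6268, 0.1674, 0.0026]
ee_rot: [-0.019, 0.707, 0.019, 0.707]
ft_force: [0.3, 0.7, -1.0]
grip_width: 1.002
```

```bash
python3 -c "
from plan import *
plan([.628,.1676,.002],93)
im,d=viewer.camera('side'); cv2.imwrite('pics/s2.png',im[130:330,130:430].repeat(2,0).repeat(2,1))"
```

```text
t 4.33 pos [0.6268 0.1674 0.0026] jawyaw 93.02 tilt [ 0.  0. -1.] F [ 0.3  0.7 -1. ] w 1.002 q7 1.42
offset mm [0.6 0.1 1.2] calls 0.006343228326372688 twist 0.02
```

View pics/s2.png

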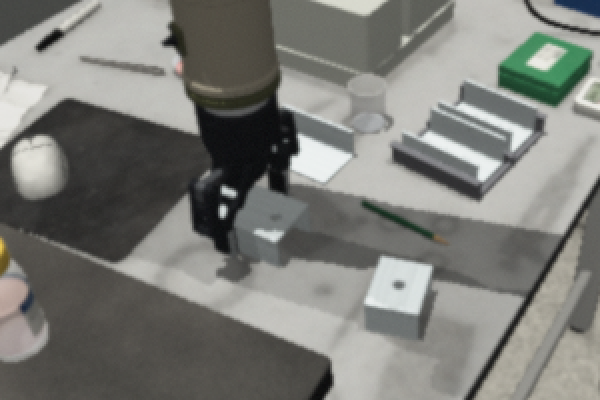

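>>> send_rows:
  grip: [255,255,255,255,255]
  offset:
    - [0,0,0]
    - [0,0,0]
    - [0,0,0]
    - [0,0,0]
    - [0,0,0]
  twist: [0,0,0,0,0]
  newtons: 60

```text
clock: 4.8
position: [0.6269, 0.1675, 0.0027]
ee_rot: [-0.019, 0.707, 0.019, 0.707]
ft_force: [-0.6, 0.6, 3.5]
grip_width: 0.691
```

>>> send_rows:
  grip: [255,255,255,255,255]
  offset:
    - [0,0,0]
    - [0,0,0]
    - [-3,0,0]
    - [-8,0,0]
    - [-15,0,0]
  twist: [0,0,0,0,0]

```text
clock: 5.22
position: [0.6259, 0.1671, 0.0168]
ee_rot: [-0.019, 0.708, 0.018, 0.706]
ft_force: [0.3, -0.4, -1.6]
grip_width: 0.688
```

>>> send_rows:
  grip: [255,255,255,255,255]
  offset:
    - [-15,0,0]
    - [-35,0,0]
    - [-60,0,0]
    - [-80,0,0]
    - [-90,0,0]
  twist: [0,0,0,0,0]

```text
clock: 5.63
position: [0.6278, 0.1676, 0.1106]
ee_rot: [-0.018, 0.706, 0.019, 0.708]
ft_force: [0.7, 0.2, -2.7]
grip_width: 0.692
```

```bash
python3 -c "
from plan import *
plan([.4998,-.072,.1],84)
im,d=viewer.camera('side'); cv2.imwrite('pics/s3.png',im[130:330,130:430].repeat(2,0).repeat(2,1))"
```

```text
t 5.63 pos [0.6278 0.1676 0.1106] jawyaw 93.01 tilt [ 0.003  0.001 -1.   ] F [ 0.7  0.2 -2.7] w 0.692 q7 1.39
offset mm [   9.9 -232.5 -140.4] calls 1.3037448349498209 twist 9.01
```

View pics/s3.png

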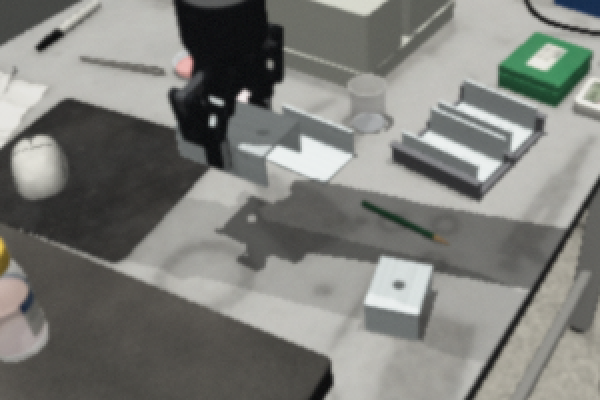

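>>> send_rows:
  grip: [255,255,255,255,255]
  offset:
    - [-5,-15,-9]
    - [-5,-42,-25]
    - [-5,-70,-42]
    - [-5,-98,-59]
    - [-5,-125,-76]
  twist: [0,0,0,0,0]

```text
clock: 6.1
position: [0.5558, 0.0371, 0.1112]
ee_rot: [-0.019, 0.707, 0.019, 0.706]
ft_force: [0.6, -0.8, -1.2]
grip_width: 0.694
```

>>> send_rows:
  grip: [255,255,255,255,255]
  offset:
    - [0,-28,-17]
    - [0,-55,-34]
    - [0,-80,-50]
    - [0,-98,-60]
    - [0,-107,-66]
  twist: [2,4,6,8,9]

```text
clock: 6.52
position: [0.4956, -0.0744, 0.1118]
ee_rot: [0.039, 0.706, -0.039, 0.706]
ft_force: [0.6, -0.1, -1.6]
grip_width: 0.696
```

>>> send_rows:
  grip: [255,255,255,255,255]
  offset:
    - [0,0,0]
    - [0,0,0]
    - [0,0,0]
    - [0,0,0]
    - [0,0,0]
  twist: [0,0,0,0,0]

```text
clock: 6.93
position: [0.4976, -0.0706, 0.1122]
ee_rot: [0.036, 0.706, -0.036, 0.706]
ft_force: [0.6, -0.1, -2.8]
grip_width: 0.694
```

```bash
python3 -c "
from plan import *
plan([.4986,-.072,.05],84)
im,d=viewer.camera('side'); np.save('side4.npy',d);cv2.imwrite('pics/s4.png',im[100:300,230:530].repeat(2,0).repeat(2,1))
im,d=viewer.camera('top'); np.save('top4.npy',d);cv2.imwrite('pics/t4.png',im[120:270,220:420].repeat(4,0).repeat(4,1))
from meas import *
ana('4',[('held',(.4,.6,-.16,.02),[(.13,.155)])])
"
```

```text
t 6.93 pos [ 0.4976 -0.0706  0.1122] jawyaw 84.14 tilt [-0.  0. -1.] F [ 0.6 -0.1 -2.8] w 0.694 q7 1.59
offset mm [62.2 -1.3  1.2] calls 0.2982151259282621 twist 0.14
top held (0.13, 0.155) 183 zmed 0.1471 (array([501.1, -39.8]), array([23.3, 99.1]), 85.2)
side held (0.13, 0.155) 791 zmed 0.1471 (array([499.7, -66.4]), array([ 82.5, 100.8]), 83.0)
```

View pics/s4.png

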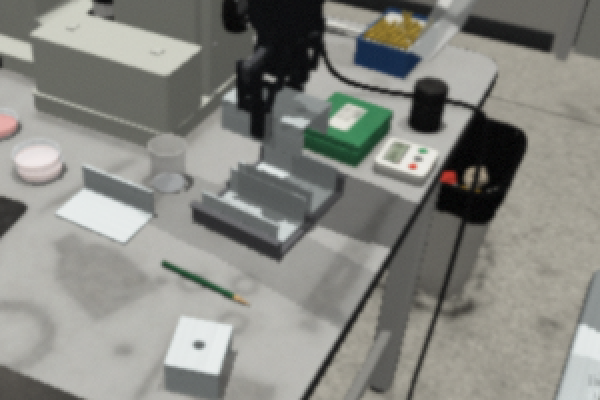

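View pics/t4.png

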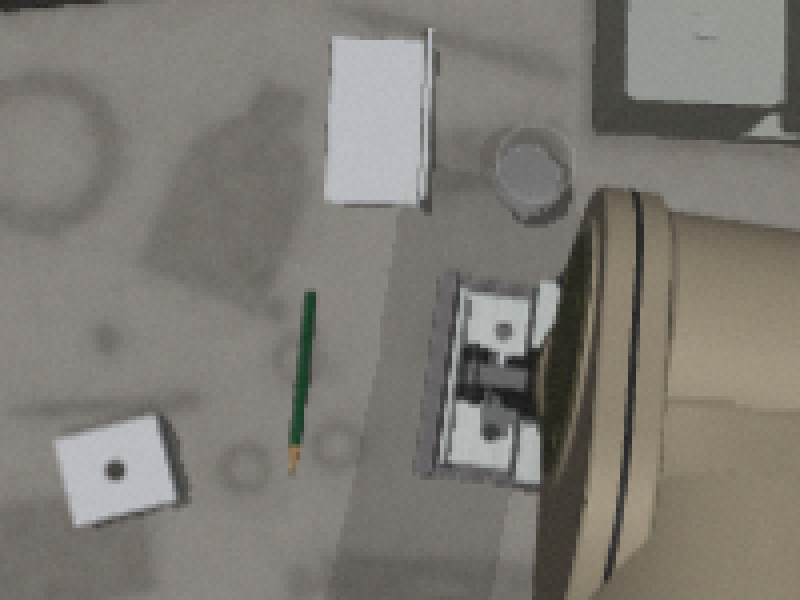

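>>> send_rows:
  grip: [255,255,255,255,255]
  offset:
    - [8,-0.7,0]
    - [20,-1.4,0]
    - [33,-1.4,0]
    - [43,-1.4,0]
    - [50,-1.4,0]
  twist: [0,0,0,0,0]

```text
clock: 7.45
position: [0.4963, -0.0731, 0.0608]
ee_rot: [0.037, 0.707, -0.037, 0.706]
ft_force: [0.5, -0.8, -1.4]
grip_width: 0.692
```

>>> send_rows:
  grip: [255,255,255,255,255]
  offset:
    - [5,0,0]
    - [10,0,0]
    - [15,0,0]
    - [18,0,0]
    - [20,0,0]
  twist: [0,0,0,0,0]

```text
clock: 7.87
position: [0.4969, -0.0732, 0.042]
ee_rot: [0.037, 0.706, -0.037, 0.706]
ft_force: [0.0, -0.3, -1.8]
grip_width: 0.688
```

```bash
python3 -c "
from plan import *
plan([.4986,-.072,.0106],84)
im,d=viewer.camera('side'); np.save('side4.npy',d);cv2.imwrite('pics/s5.png',im[130:230,300:440].repeat(5,0).repeat(5,1))
"
```

```text
t 7.87 pos [ 0.4969 -0.0732  0.042 ] jawyaw 84.02 tilt [-0.  0. -1.] F [ 0.  -0.3 -1.8] w 0.688 q7 1.64
offset mm [31.4  1.3  1.5] calls 0.15096325627745605 twist 0.02
```

View pics/s5.png

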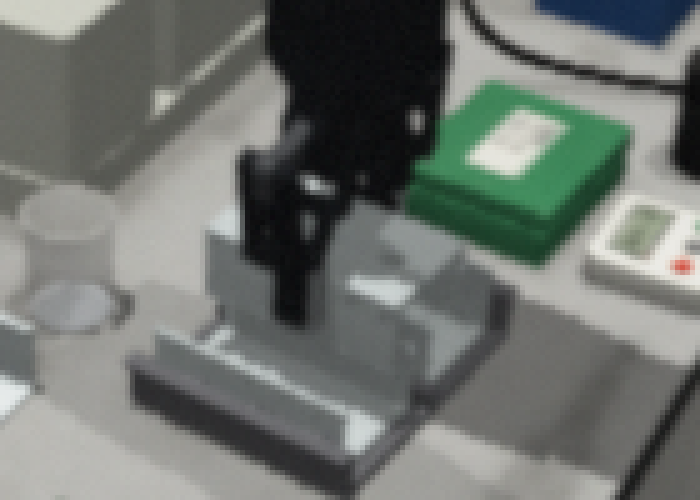

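>>> send_rows:
  grip: [255,255,255,255,255]
  offset:
    - [5,1,1]
    - [11,1,1]
    - [17,1,1]
    - [22,1,1]
    - [25,1,1]
  twist: [0,0,0,0,0]

```text
clock: 8.33
position: [0.4976, -0.0722, 0.0163]
ee_rot: [0.037, 0.707, -0.037, 0.706]
ft_force: [0.9, 0.2, -1.9]
grip_width: 0.697
```

>>> send_rows:
  grip: [255,255,255,255,255]
  offset:
    - [1,0,0]
    - [2,0,0]
    - [3,0,0]
    - [4,0,0]
    - [5,0,0]
  twist: [0,0,0,0,0]

```text
clock: 8.75
position: [0.4982, -0.0723, 0.0124]
ee_rot: [0.037, 0.706, -0.037, 0.706]
ft_force: [-0.8, 0.4, -1.9]
grip_width: 0.692
```

>>> send_rows:
  grip: [255,255,255,255,255]
  offset:
    - [0.5,0,0]
    - [0.5,0,0]
    - [1,0,0]
    - [1,0,0]
    - [1,0,0]
  twist: [0,0,0,0,0]

```text
clock: 9.17
position: [0.498, -0.0723, 0.0113]
ee_rot: [0.037, 0.706, -0.037, 0.706]
ft_force: [-0.4, -0.3, -2.5]
grip_width: 0.695
```

>>> send_rows:
  grip: [255,255,255,255,255]
  offset:
    - [0.5,0,0]
    - [1,0,0]
    - [1,0,0]
    - [1,0,0]
    - [1,0,0]
  twist: [0,0,0,0,0]

```text
clock: 9.58
position: [0.4981, -0.0723, 0.0106]
ee_rot: [0.037, 0.706, -0.037, 0.706]
ft_force: [-2.4, 0.6, 6.1]
grip_width: 0.698
```

```bash
python3 -c "
from plan import *
plan([.4986,-.072,.0106],84)
im,d=viewer.camera('side'); np.save('side6.npy',d);cv2.imwrite('pics/s6.png',im[130:230,300:440].repeat(5,0).repeat(5,1))
"
```

```text
t 9.58 pos [ 0.4981 -0.0723  0.0106] jawyaw 84.02 tilt [ 0.  0. -1.] F [-2.4  0.6  6.1] w 0.698 q7 1.66
offset mm [-0.   0.3  0.5] calls 0.002611516612780657 twist 0.02
```

View pics/s6.png

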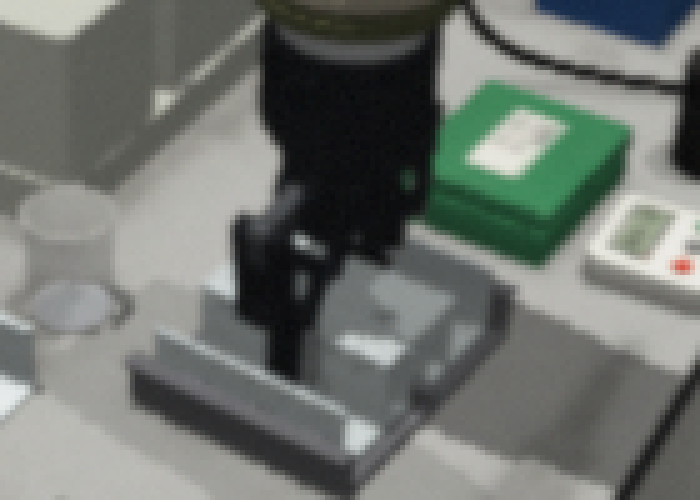

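>>> send_rows:
  grip: [40,40,40,40,40]
  offset:
    - [0,0,0]
    - [0,0,0]
    - [0,0,0]
    - [0,0,0]
    - [0,0,0]
  twist: [0,0,0,0,0]

```text
clock: 10.05
position: [0.498, -0.0723, 0.0102]
ee_rot: [0.037, 0.706, -0.037, 0.706]
ft_force: [-0.6, -0.1, -0.5]
grip_width: 0.845
```

>>> send_rows:
  grip: [40,40,40,40,40]
  offset:
    - [0,0,0]
    - [0,0,0]
    - [-5,0,0]
    - [-12,0,0]
    - [-25,0,0]
  twist: [0,0,0,0,0]

```text
clock: 10.47
position: [0.4973, -0.0723, 0.0352]
ee_rot: [0.037, 0.707, -0.037, 0.706]
ft_force: [-0.3, -0.3, 0.1]
grip_width: 0.844
```

>>> send_rows:
  grip: [40,40,40,40,40]
  offset:
    - [-20,0,0]
    - [-45,0,0]
    - [-75,0,0]
    - [-105,0,0]
    - [-130,0,0]
  twist: [0,0,0,0,0]

```text
clock: 10.88
position: [0.4982, -0.0725, 0.1682]
ee_rot: [0.037, 0.705, -0.037, 0.707]
ft_force: [0.2, -0.5, -0.2]
grip_width: 0.84
```

>>> send_rows:
  grip: [40,40,40,40,40]
  offset:
    - [0,10,-10]
    - [0,30,-10]
    - [0,60,-10]
    - [0,95,-10]
    - [0,130,-10]
  twist: [0,0,0,0,0]

```text
clock: 11.3
position: [0.5017, 0.059, 0.1664]
ee_rot: [0.038, 0.706, -0.037, 0.707]
ft_force: [0.8, -0.2, 0.5]
grip_width: 0.845
```

>>> send_rows:
  grip: [40,40,40,40,40]
  offset:
    - [0,35,0]
    - [0,70,0]
    - [0,100,0]
    - [0,120,0]
    - [0,130,0]
  twist: [0,0,0,0,0]

```text
clock: 11.72
position: [0.5148, 0.1907, 0.1659]
ee_rot: [0.036, 0.706, -0.035, 0.706]
ft_force: [-0.8, -0.5, -0.0]
grip_width: 0.841
```

```bash
python3 -c "
from plan import *
plan()
im,d=viewer.camera('side'); np.save('side7.npy',d);cv2.imwrite('pics/s7.png',im[130:230,300:440].repeat(5,0).repeat(5,1))
im,d=viewer.camera('top'); np.save('top7.npy',d);cv2.imwrite('pics/t7.png',im[170:260,300:420].repeat(6,0).repeat(6,1))
r=np.deg2rad(-6); e=np.array([np.cos(r),np.sin(r)]); f=np.array([-np.sin(r),np.cos(r)])
for n in('top','side'):
  P,u,v=cloud(n,np.load(n+'7.npy')); x=(P[:,:2]-[.4998,-.072])@e; y=(P[:,:2]-[.4998,-.072])@f; z=P[:,2]
  m=(abs(x)<.09)&(abs(y)<.05)&(z>.043)&(z<.052); q=np.c_[x,y][m]*1000
  A=np.c_[q/1000,np.ones(len(q))]; print(n,m.sum(),np.median(z[m]),'plane',np.linalg.lstsq(A,z[m],rcond=None)[0].round(4),cv2.minAreaRect(q.astype(np.float32)))
  for l,k in((-.075,-.05),(.05,.075)):
    h=(abs(x)<.065)&(y>l)&(y<k)&(z>.034); print('outer leg',np.median(y[h]).round(4),np.percentile(x[h],[1,99]).round(4),np.median(z[h]).round(4))
"
```

```text
t 11.72 pos [0.5148 0.1907 0.1659] jawyaw 84.22 tilt [ 0.     0.001 -1.   ] F [-0.8 -0.5 -0. ] w 0.841 q7 1.07
top 1127 0.04606622372914939 plane [ 0.0026 -0.0007  0.0461] ((-0.7777976989746094, -0.12891769409179688), (60.505062103271484, 100.53362274169922), 89.78460693359375)
outer leg -0.0642 [-0.0465  0.0479] 0.0415
outer leg 0.0636 [-0.0492  0.049 ] 0.0419
side 739 0.04622671090871463 plane [ 0.0001 -0.0037  0.0462] ((0.6378326416015625, 0.10758399963378906), (63.755741119384766, 102.36399841308594), 89.86190032958984)
outer leg -0.0638 [-0.0489  0.0494] 0.039
outer leg 0.0646 [-0.0484  0.0495] 0.0397
```

View pics/s7.png

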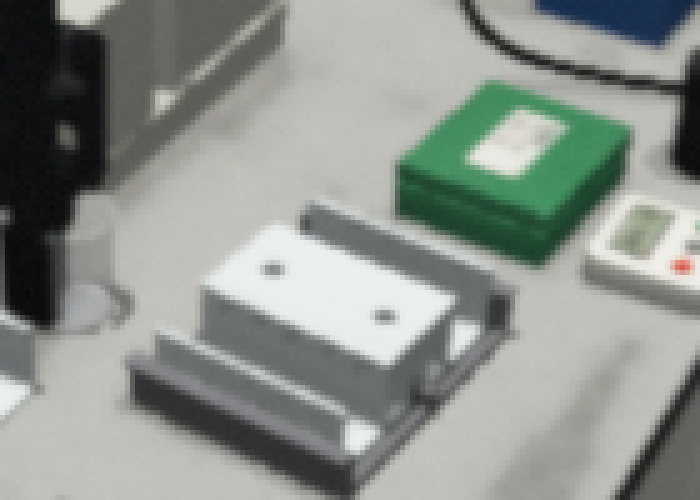

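View pics/t7.png

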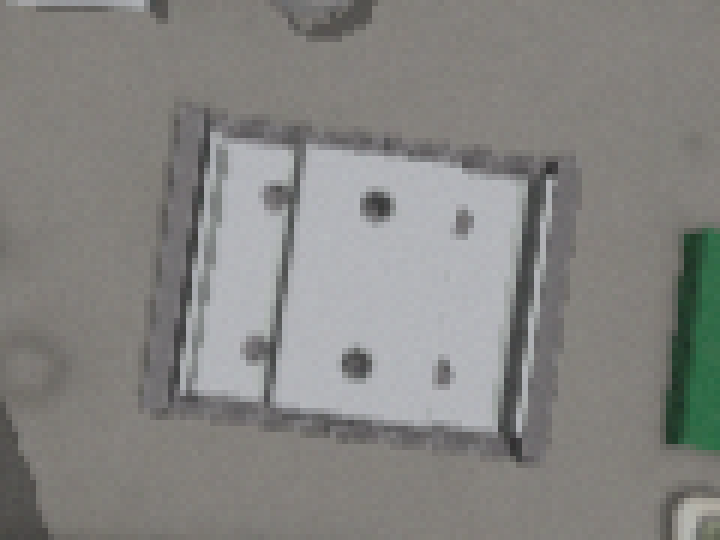

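Nested: web top at 46 mm (expected 46), centred within 1 mm, level and aligned. The gripper is clear, so I'm handing in.

```bash
python3 -c "
from h import *
print(manip.hand_in())"
```

```text
the job is handed in; nothing more can be done
None
```

The long channel is nested legs-down over the two legs-up channels in the tray. I handed the job in at about 12 s of the 40 s allowed. `hand_in` reports no verdict.

I gripped it across its 60 mm width and set its legs into the two troughs. The end-of-call reading at touchdown was about 6 N. I opened the fingers part-way inside the troughs, lifted out and moved the arm clear of the tray.

Last checks, both cameras after release, against the tray middle I had measured earlier:

| Check | Measured | Required |
|---|---|---|
| Web top above the table | 46.1 mm (top), 46.2 mm (side); fully seated would be 46 mm, so the centre is about 23 mm above the tray floor | centre 19–28 mm above the floor |
| Offset along the tray | within 1 mm | 20 mm |
| Offset across the tray | within 0.2 mm | 15 mm |
| In line with the tray | about 0.2° off | about 10° |
| Tilt of the long channel | under 0.3° | about 10° |

- **Tray channels:** their outer legs are still at about ±64 mm from the middle, which is where they belong. Their tops read about 42 mm in the top view. In the side view they read 39–40 mm; I put that down to mixed edge pixels. Both channels look flat in the picture.
- **Disagreements:** the two views differ by about 1.4 mm along the tray and about 1 mm across, inside the stated calibration accuracy. The recognition networks also sometimes labelled the loose channel as `left_mid` or `right_mid` with lower scores; I told them apart in the pictures.

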